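# Move the cross-section mounts on to their next instruments

## Task

Next round of the comparison measurements: the large round resin mount goes from the XY stage to the rotary table, the small round mount from the rotary table to the balance pan, and the oblong mount from the balance pan to the XY stage, its long sides along the stage's long sides. Each instrument takes one mount, so use the empty shallow metal tray as the spare place. Set every mount down gently, never dropping it, polished face up in the middle of the glass window, white disc or pan, and leave the eyepiece, the circuit board and the jar where they are.

Things in the scene. Friction and masses are not known exactly. Their poses are not given: they have to be found in the camera images.
- large_mid (a point): Large round mount: cast dark-grey resin cross-section mount with a thin strip of ground circuit board showing in its polished top face. Upright cylinder, diameter 44, height 28, about 50 g, standing on the XY stage at the start. The point is its centre, half-way up (14 above its underside); z up along its axis.
- small_mid (a point): Small round mount: cast dark-grey resin cross-section mount with a thin strip of ground circuit board showing in its polished top face. Upright cylinder, diameter 28, height 28, about 20 g, standing on the rotary table at the start. The point is its centre, half-way up (14 above its underside); z up along its axis.
- oblong_mid (a point): Oblong mount: cast dark-grey resin cross-section mount with a thin strip of ground circuit board showing in its polished top face. Block 60 long (its x axis) by 30 wide (its y axis) by 28 high, about 60 g, lying on the balance pan at the start, turned any way. The point is its centre, half-way up (14 above its underside).
- stage_mid (a point): XY stage: fixed black stage, 160 long (its y axis) by 120 (its x axis) by 26 high, with a pale glass window 104 by 72 flush in the top, long the same way, and small black drive knobs at two edges, below the top. The point is the middle of the glass, on its top surface, 26 above the bench. z is up.
- rotary_mid (a point): Rotary table: fixed black round table of diameter 124 on a square foot, with a white disc of diameter 92 flush in the top, surrounded by angle marks; two small screws at its sides, below the top. The point is the middle of the disc, on its top surface, 34 above the bench.
- pan_mid (a point): Balance: fixed pale-grey low housing 180 by 140 with a display at one end and a flat round steel pan of diameter 104. The point is the middle of the pan, on its top surface, 48 above the bench and 11 above the housing around it. The pan does not give way noticeably.
- tray_mid (a point): Empty shallow metal tray, fixed, 150 (its y axis) by 130 (its x axis), flat floor with a rim 2 thick and 5 higher than the floor. The point is the middle of its floor, on the floor's surface, 2 above the bench.
- eyepiece: Bystander: loose black microscope eyepiece standing upright, diameter 42, height 56. Origin at the centre of its underside.
- board: Bystander: loose green circuit board with parts on it, 100 (x) by 62 (y), 16 high, lying flat. Origin at the centre of its underside.
- jar: Bystander: loose small round jar with a black cap, diameter 52, height 45, standing upright. Origin at the centre of its underside.

How it is judged:
By the outcome, as a careful person would: the job done as asked, in the order asked, and still so for the second after the job is handed in, with the robot touching nothing.
It also fails if it takes over 96 s, if anything falls off the work surface, if the arm or the gripper's body presses on something with over 40 N, if the wrist force passes 120 N, or if a joint passes its speed limit or range.

## Robot

A 7-joint arm with a two-finger parallel gripper is mounted at the origin on the work surface. World frame = base frame: x ahead of the robot, y to its left, z up, the work surface at z = 0. Lengths are in m, angles in rad, forces in N, time in s.
With the tool pointing down it reaches from about 0.425 to 0.925 m from the base axis. Payload 6.8 kg.
Tool frame: the origin (TCP) lies on the mounting face of the last link; the fingertips stand 173 mm ahead of it and the grasp point (between the pads) lies 155 mm ahead of it (grip_point_offset is the distance from the TCP to the grasp point, in m); x points along the fingers, z is the direction in which the jaws open and shut, and the axes are right-handed (so a half turn about x gives the same grasp; the last joint's range is limited). The gripper opens to 85 mm and grips with 20 to 120 N. Pads are 22 mm wide; open, the fingers measure 114 mm over their backs; the gripper's body (76 mm by 85 mm) begins 54 mm behind the grasp point. The pads swing forward as they close: fully open they stand 13 mm farther back than shut.
Start: joints at [-1.315, 0.477, 0.022, 1.555, -0.011, 1.109, -0.083], TCP at [0.24, 0.631, 0.405] pointing down, gripper open.
Joint ranges: [-2.96, 2.96], [-0.34, 2.1], [-1.41, 1.46], [0.24, 2.44], [-1.37, 4.51], [0.17, 1.92], [-2.96, 2.96]. Speed limits (rad/s): [2.39, 2.39, 3.14, 3.14, 3.14, 3.14, 3.14].

## Interface

Orientations are given as a rotation vector (axis times angle).
In Python, from bench import * gives the robot as it stands. The module is installed in compiled form; this text tells all that it offers.
- The arm moves only by the tool servo_tool, never from a script. Its argument "motion" is a list of rows, each a list of 5 numbers: the shift along the tool's x, y, z in m, then the turn about the tool's x in degrees, then the gripper command: -1 is fully open, 1 is shut, values between are in proportion. In form: [[dx, dy, dz, turn, fingers], ...]. A call has 1 to 8 rows; each row is the pose to reach, as a shift and turn from the pose measured when the call began, along the tool's axes at that moment; what a row does not reach only later rows make up. A row lasts 1/10 s, in which the tool goes at most 50 mm and 8.59 degrees, less where a joint would pass 70% of its speed; a pose out of reach is approached as far as the arm can. A call with a gripper value outside its range is refused whole. The fingers move at their own pace and stop on an object; "force" is the grip in N (left out, the last holds). Time passes only in rows, so rows that repeat a pose let the fingers close. It gives the time, the measured TCP pose, the force and the opening at its end, in the units of the state.
- get_obs(): the state, without advancing time (a new reading comes with each control period).
- grab_frame(name): name is "scene" or "top" or "wrist"; returns the picture (400x640x3 uint8, red, green, blue); there is no depth.
- camera_params(name): a dict with "mtx" (3x3 intrinsics, pixels), "world_to_cam" (4x4, takes a point from world to camera coordinates); the wrist camera has in their place "T_tool_cam" (4x4, takes a point from camera to tool coordinates, whose origin is the TCP and whose axes are the tool frame's). Camera axes: x right, y down, z forward; pixel columns grow to the right and rows downward; lengths in m; the calibration is good to about 2 mm. A picture is of the moment at which its call begins: read the wrist's pose just before it. camera_params takes no time and is no camera call.
- hand_in(): hands the job in, once; it reports no verdict.
The state is a dict: "clock": time; "joints": joint angles; "qvel": joint speeds; "tau": joint torques, N m; "tcp_pos": TCP position; "orientation": TCP orientation; "contact_force": force on the tool from outside, world axes, zero at the start; "moment": the same for the moment, N m; "grip_width": finger opening in m.
Only numpy, scipy, OpenCV 4.12 (cv2) and the standard library are available. Lean on these libraries where they do the work, as an engineer would, in place of code of your own. Each camera call takes 0.05 s, during which the arm holds its last target. There are 200 camera calls.

## Working session

There is one attempt and no reset: what is moved stays moved. The work goes in short steps, Python scripts to look and compute and a tool call to move; the robot and the scene stay as the last step left them, time stands still between calls to the robot, and variables do not carry over. Pictures are saved under pics/ and viewed, about 12 in all and at most 16, crops included, and the job is handed in when it is done.

Besides the shell and the picture viewer there is one more tool, called by a JSON object that holds its "api" and its "payload", one argument or row to a line. servo_tool: Moves the arm, as the interface text tells. Its arguments: {"type":"object","properties":{"motion":{"type":"array","items":{"type":"array","items":{"type":"number"}}},"force":{"type":"number"}},"required":["motion"]}

```bash
mkdir -p pics
python3 - <<'E'
from bench import *
import cv2,numpy as np
np.set_printoptions(precision=4,suppress=True)
o=get_obs();print({k:np.round(v,3) for k,v in o.items()})
for n in("scene","top","wrist"):
    im=grab_frame(n);cv2.imwrite(f"pics/{n}0.png",im[:,:,::-1]);print(n,camera_params(n))
E
```

```text
{'clock': np.float64(0.0), 'joints': array([-1.315,  0.478,  0.022,  1.556, -0.012,  1.109, -0.083]), 'qvel': array([-0.001,  0.   , -0.   ,  0.   , -0.001,  0.   , -0.001]), 'tau': array([  0.   , -59.642,   1.607, -28.12 ,   0.012,   0.009,   0.   ]), 'tcp_pos': array([0.24 , 0.631, 0.404]), 'orientation': array([-0.938,  1.361,  0.936]), 'contact_force': array([-0.038,  0.162,  0.208]), 'moment': array([0.027, 0.039, 0.004]), 'grip_width': np.float64(0.085)}
scene {'mtx': array([[388.5756,   0.    , 310.1378],
       [  0.    , 388.5756, 203.7645],
       [  0.    ,   0.    ,   1.    ]]), 'world_to_cam': array([[-0.886 ,  0.4635, -0.0109,  0.5304],
       [ 0.2654,  0.4879, -0.8316, -0.093 ],
       [-0.3801, -0.7397, -0.5553,  1.2216],
       [ 0.    ,  0.    ,  0.    ,  1.    ]])}
top {'mtx': array([[454.1431,   0.    , 319.4171],
       [  0.    , 454.1431, 203.0789],
       [  0.    ,   0.    ,   1.    ]]), 'world_to_cam': array([[ 0.0239, -0.9997,  0.0065, -0.0163],
       [-0.9934, -0.0244, -0.1124,  0.5844],
       [ 0.1126, -0.0038, -0.9936,  1.1429],
       [ 0.    ,  0.    ,  0.    ,  1.    ]])}
wrist {'mtx': array([[316.6912,   0.    , 320.1873],
       [  0.    , 316.6912, 204.2797],
       [  0.    ,   0.    ,   1.    ]]), 'T_tool_cam': array([[ 0.0003, -0.2781,  0.9606,  0.0312],
       [-0.001 , -0.9606, -0.2781,  0.0712],
       [ 1.    , -0.0009, -0.0006, -0.0007],
       [ 0.    ,  0.    ,  0.    ,  1.    ]])}
```

View pics/top0.png

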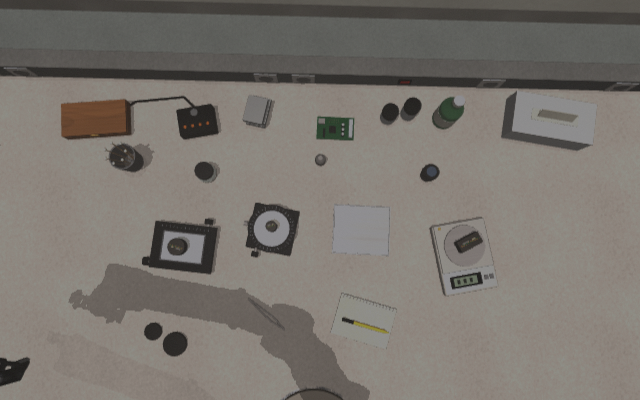

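View pics/scene0.png

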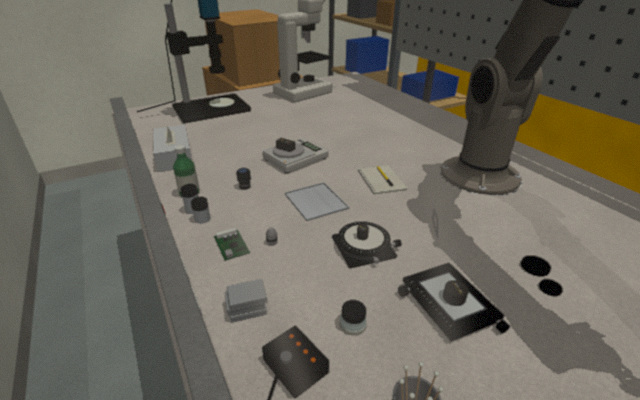

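```bash
cat > h.py <<'E'
import cv2,numpy as np
from bench import *
from scipy.spatial.transform import Rotation as R
from scipy.optimize import least_squares
np.set_printoptions(precision=4,suppress=True)
def cell(im,c,s=4,w=400,h=300):
    x0,y0=int(c[0]-w/s/2),int(c[1]-h/s/2)
    t=cv2.resize(im[y0:y0+h//s,x0:x0+w//s],(w,h),interpolation=cv2.INTER_CUBIC)
    t=cv2.convertScaleAbs(t,alpha=1.5)
    for k in range(0,w//s,10): 
        cv2.line(t,(k*s,0),(k*s,6),(0,0,255),1); cv2.putText(t,str(x0+k),(k*s,16),0,.35,(0,0,255),1)
    for k in range(0,h//s,10): 
        cv2.line(t,(0,k*s),(6,k*s),(0,0,255),1); cv2.putText(t,str(y0+k),(8,k*s+4),0,.35,(0,0,255),1)
    return t
def P(name,obs=None):
    c=camera_params(name)
    if name=="wrist":
        T=np.eye(4);T[:3,:3]=R.from_rotvec(obs["orientation"]).as_matrix();T[:3,3]=obs["tcp_pos"]
        W=np.linalg.inv(T@c["T_tool_cam"])
    else: W=c["world_to_cam"]
    return c["mtx"],W
def onplane(KW,uv,z):
    K,W=KW;d=W[:3,:3].T@np.linalg.inv(K)@np.array([uv[0],uv[1],1.]);o=-W[:3,:3].T@W[:3,3]
    return o+d*(z-o[2])/d[2]
def tri(obs):
    A=[];b=[]
    def f(X):
        r=[]
        for (K,W),uv in obs:
            p=K@(W[:3,:3]@X+W[:3,3]);r+=[p[0]/p[2]-uv[0],p[1]/p[2]-uv[1]]
        return r
    s=least_squares(f,[.6,0,.05]);return s.x,np.abs(s.fun).max()
def proj(KW,X):
    K,W=KW;p=K@(W[:3,:3]@np.asarray(X)+W[:3,3]);return p[:2]/p[2]
E
python3 - <<'E'
from h import *
for n,cs in(("top",[(183,247),(271,228),(361,230),(464,253)]),("scene",[(452,297),(365,240),(317,200),(297,150)])):
    im=cv2.imread(f"pics/{n}0.png")
    t=[cell(im,c) for c in cs]
    cv2.imwrite(f"pics/{n}0c.png",np.vstack([np.hstack(t[:2]),np.hstack(t[2:])]))
E
```

```text
(no output)
```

View pics/top0c.png

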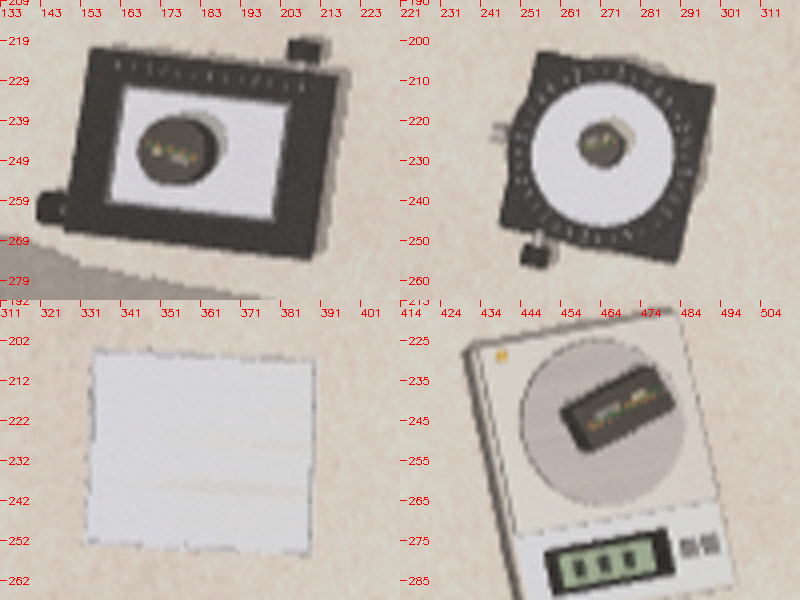

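View pics/scene0c.png

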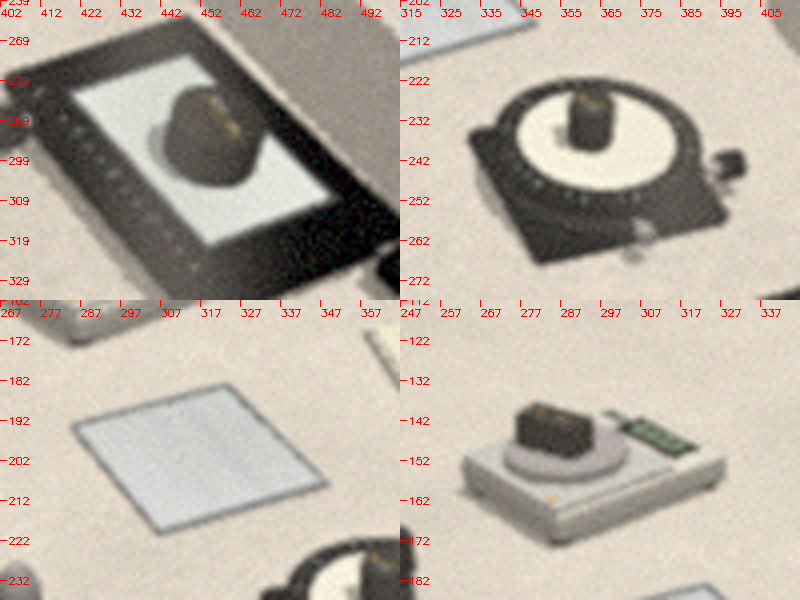

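Run:
```python
from h import *
T,S=P("top"),P("scene")
def t(a,x0,y0): return (x0+a[0]/4,y0+a[1]/4)
tt={'g0':(124,85),'g1':(292,103),'g2':(275,220),'g3':(107,202)}
ss={'g0':(208,245),'g1':(73,95),'g2':(190,55),'g3':(332,198)}
for k in tt: print('stage',k,tri([(T,t(tt[k],133,209)),(S,t(ss[k],402,259))]))
tr=[(93,47),(315,60),(311,255),(87,242)]; sc=[(160,235),(73,126),(228,83),(328,185)]
for a,b in zip(tr,sc): print('tray',tri([(T,t(a,311,192)),(S,t(b,267,162))]))
print('rot',tri([(T,(271.5,228.8)),(S,(315+196/4,202+134/4))]))
print('pan',tri([(T,(464.9,245.6)),(S,(247+165/4,112+150/4))]))
print('rot z.034',onplane(T,(271.5,228.8),.034),'pan z.048',onplane(T,(464.9,245.6),.048))
print('large',onplane(T,(176.7,246.5),.054),'small',onplane(T,(271.4,226),.062))
print('obl',[onplane(T,t(c,414,215),.076)[:2] for c in((165,110),(250,67),(276,112),(189,150))])
o=get_obs();print(R.from_rotvec(o['orientation']).as_matrix())
```

```text
stage g0 (array([0.505 , 0.3985, 0.0227]), np.float64(0.03358715739727813))
stage g1 (array([0.4944, 0.2915, 0.0197]), np.float64(0.7269557328560268))
stage g2 (array([0.4195, 0.2983, 0.0196]), np.float64(0.5695882273805637))
stage g3 (array([0.4302, 0.4048, 0.0208]), np.float64(0.19975298031172883))
tray (array([ 0.5872, -0.0415, -0.0029]), np.float64(0.28311045942484725))
tray (array([ 0.5823, -0.1897, -0.001 ]), np.float64(0.1268407038490409))
tray (array([ 0.4531, -0.1877, -0.    ]), np.float64(0.16118130353027027))
tray (array([ 0.4574, -0.0399, -0.0041]), np.float64(0.47992922843491215))
rot (array([0.5158, 0.119 , 0.0322]), np.float64(0.3076806410768427))
pan (array([ 0.4837, -0.3761,  0.0392]), np.float64(0.025967739127963796))
rot z.034 [0.515  0.1194 0.034 ] pan z.048 [ 0.4835 -0.3733  0.048 ]
large [0.4637 0.3535 0.054 ] small [0.5205 0.1171 0.062 ]
obl [array([ 0.4898, -0.3403]), array([ 0.5177, -0.3934]), array([ 0.4903, -0.4091]), array([ 0.4656, -0.3549])]
[[-0.0004 -0.9346  0.3558]
 [-0.0013  0.3558  0.9346]
 [-1.     -0.0001 -0.0014]]
```

View pics/wrist0.png

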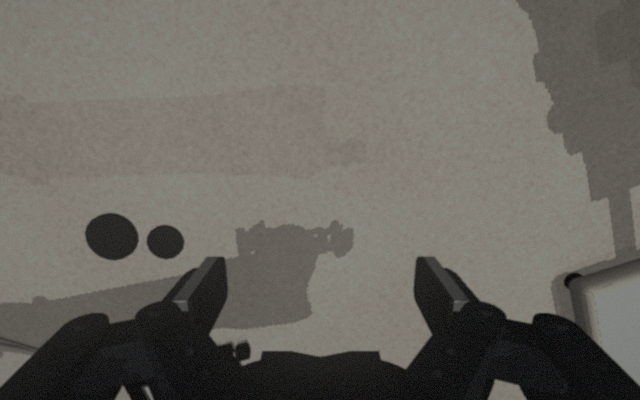

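```bash
cat >> h.py <<'E'
def mv(x,y,ztcp,phi=None):
    "row (dx,dy,dz,turn) from the present pose to TCP x,y,z with jaw axis at phi deg"
    o=get_obs();M=R.from_rotvec(o["orientation"]).as_matrix()
    c=np.degrees(np.arctan2(M[1,2],M[0,2]))
    d=M.T@(np.array([x,y,ztcp])-o["tcp_pos"])
    t=0 if phi is None else (c-phi+180)%360-180
    print("t",round(float(o["clock"]),2),"phi",round(c,2),"tcp",o["tcp_pos"],"w",o["grip_width"],"F",o["contact_force"],"\n row",d.round(4),round(t,2))
E
python3 -c "
from h import *
mv(.52,.118,.33,12.7)"
```

```text
t 0.15 phi 69.16 tcp [0.2401 0.6306 0.404 ] w 0.08522899520773768 F [-0.4455  0.4134 -0.553 ] 
 row [ 0.0745 -0.444  -0.3794] 56.46
```

{"api": "servo_tool", "payload": {
  "motion": [
    [0.0745,-0.444,-0.3794,56.5,-1],
    [0.0745,-0.444,-0.3794,56.5,-1],
    [0.0745,-0.444,-0.3794,56.5,-1],
    [0.0745,-0.444,-0.3794,56.5,-1],
    [0.0745,-0.444,-0.3794,56.5,-1],
    [0.0745,-0.444,-0.3794,56.5,-1],
    [0.0745,-0.444,-0.3794,56.5,-1],
    [0.0745,-0.444,-0.3794,56.5,-1]
  ]
}}

```text
clock: 0.95
tcp_pos: [0.4307, 0.2807, 0.3538]
orientation: [-0.173, 1.564, 0.171]
contact_force: [1.0, 0.2, 0.3]
grip_width: 0.0855
```

```bash
python3 -c "
from h import *
mv(.52,.118,.33,12.7)"
```

```text
t 0.95 phi 12.53 tcp [0.4307 0.2807 0.3538] w 0.08553626873027002 F [0.9559 0.219  0.2953] 
 row [ 0.024  -0.1782  0.0519] -0.17
```

```bash
python3 -c "
from h import *
import pickle
o=get_obs();im=grab_frame('wrist');cv2.imwrite('pics/w1.png',im[:,:,::-1]);pickle.dump(o,open('w1.pkl','wb'))
mv(.52,.118,.33,12.7)"
```

```text
t 1.0 phi 12.04 tcp [0.4344 0.2721 0.353 ] w 0.08549687435409718 F [ 2.6849 -7.0322  0.3231] 
 row [ 0.0241 -0.1684  0.0516] -0.66
```

{"api": "servo_tool", "payload": {
  "motion": [
    [0.024,-0.178,0.052,0,-1],
    [0.024,-0.178,0.052,0,-1],
    [0.024,-0.178,0.052,0,-1],
    [0.024,-0.178,0.052,0,-1],
    [0.024,-0.178,0.052,0,-1]
  ]
}}

```text
clock: 1.5
tcp_pos: [0.5243, 0.1017, 0.3299]
orientation: [-0.164, 1.565, 0.149]
contact_force: [-0.3, -0.0, 0.2]
grip_width: 0.0852
```

```bash
python3 -c "
from h import *
import pickle
o=get_obs();im=grab_frame('wrist');cv2.imwrite('pics/w2.png',im[:,:,::-1]);pickle.dump(o,open('w2.pkl','wb'))
mv(.52,.118,.33,12.7)
a=cv2.imread('pics/w1.png');b=im[:,:,::-1]
cv2.imwrite('pics/w12.png',cv2.convertScaleAbs(np.vstack([cv2.resize(a[:290],None,fx=1,fy=1),b[:300]]),alpha=1.6))"
```

```text
t 1.55 phi 11.63 tcp [0.5233 0.1052 0.3299] w 0.08564075262835158 F [0.0572 0.3668 0.1611] 
 row [-0.0003  0.0132 -0.0006] -1.07
```

View pics/w12.png

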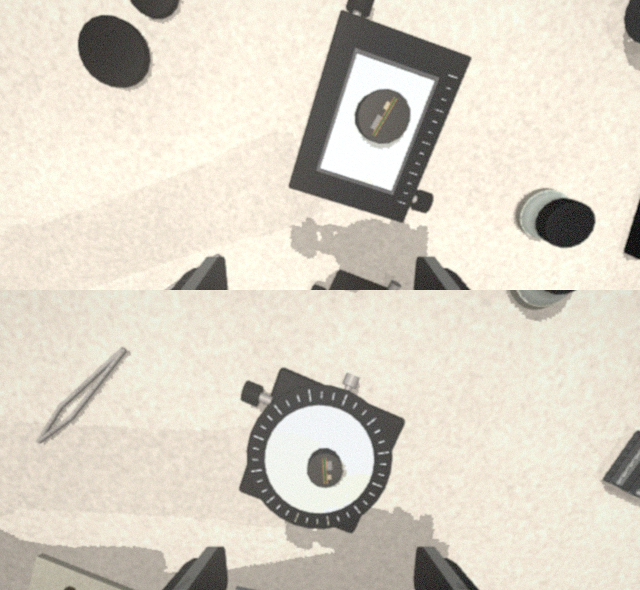

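```bash
cat > seg.py <<'E'
from h import *
import pickle
def blobs(png,uv,r,dark,th):
    im=cv2.imread(png);im=cv2.resize(im,None,fx=4,fy=4,interpolation=cv2.INTER_CUBIC)
    g=cv2.GaussianBlur(cv2.cvtColor(im,cv2.COLOR_BGR2GRAY),(0,0),3)
    m=((g<th) if dark else (g>th)).astype(np.uint8)
    k=np.zeros_like(m);cv2.circle(k,(int(4*uv[0]),int(4*uv[1])),int(4*r),1,-1);m&=k
    cs=cv2.findContours(m,cv2.RETR_EXTERNAL,cv2.CHAIN_APPROX_NONE)[0]
    c=cv2.convexHull(max(cs,key=cv2.contourArea))
    e=cv2.fitEllipse(c);q=cv2.minAreaRect(c)
    f=lambda p:((p[0]+.5)/4-.5,(p[1]+.5)/4-.5)
    bb=cv2.boundingRect(c)
    return dict(ell=f(e[0]),ax=np.array(e[1])/4,rect=[f(p) for p in cv2.boxPoints(q)],bb=np.array(bb)/4)
E
python3 - <<'E'
from seg import *
o1=pickle.load(open('w1.pkl','rb'));o2=pickle.load(open('w2.pkl','rb'))
W1,W2=P('wrist',o1),P('wrist',o2)
im=cv2.cvtColor(cv2.imread('pics/w2.png'),cv2.COLOR_BGR2GRAY)
print(im[140,320],im[178,322],im[150,257],cv2.cvtColor(cv2.imread('pics/w1.png'),cv2.COLOR_BGR2GRAY)[[80,115,100],[385,365,320]])
d=blobs('pics/w2.png',(320,170),62,0,115);print('disc',d['ell'],d['ax'],onplane(W2,d['ell'],.034))
d=blobs('pics/w2.png',(325,178),25,1,90);print('small',d['ell'],d['ax'],onplane(W2,d['ell'],.062),onplane(W2,d['ell'],.055))
d=blobs('pics/w1.png',(378,120),80,0,115);print('glass',[onplane(W1,p,.026) for p in d['rect']],onplane(W1,np.mean(d['rect'],0),.026))
d=blobs('pics/w1.png',(383,116),33,1,90);print('large',d['ell'],d['ax'],onplane(W1,d['ell'],.054),onplane(W1,d['ell'],.047))
E
```

```text
153 75 49 [157  69  50]
disc (318.9256286621094, 168.78811645507812) [107.1977 108.4808] [0.5179 0.1226 0.034 ]
small (324.5555419921875, 177.66827392578125) [35.3969 39.2139] [0.5226 0.1218 0.062 ] [0.5229 0.1204 0.055 ]
glass [array([0.4233, 0.2999, 0.026 ]), array([0.434 , 0.4033, 0.026 ]), array([0.506 , 0.3979, 0.026 ]), array([0.5026, 0.2915, 0.026 ])] [0.4662 0.3508 0.026 ]
large (382.186279296875, 115.998046875) [52.939  55.6454] [0.4645 0.357  0.054 ] [0.4658 0.3572 0.047 ]
```

```bash
python3 -c "
from h import *
mv(.522,.120,.250,12.7)"
```

```text
t 1.55 phi 11.63 tcp [0.5233 0.1052 0.3299] w 0.08564075262835158 F [0.0572 0.3668 0.1611] 
 row [0.0797 0.0154 0.0018] -1.07
```

{"api": "servo_tool", "payload": {
  "motion": [
    [0.08,0.015,0.002,0,-1],
    [0.08,0.015,0.002,0,-1],
    [0.08,0.015,0.002,0,-1],
    [0.08,0.015,0.002,0,-1]
  ]
}}

```text
clock: 1.95
tcp_pos: [0.5221, 0.1206, 0.25]
orientation: [-0.167, 1.566, 0.154]
contact_force: [-0.5, -0.5, 0.7]
grip_width: 0.0856
```

Run:
```python
from seg import *
o=get_obs();im=grab_frame('wrist');cv2.imwrite('pics/w3.png',im[:,:,::-1]);pickle.dump(o,open('w3.pkl','wb'))
W=P('wrist',o);W2=P('wrist',pickle.load(open('w2.pkl','rb')))
mv(.522,.12,.209)
print('expect small',proj(W,[.5226,.1215,.062]),'disc',proj(W,[.5179,.1226,.034]))
g=cell(cv2.convertScaleAbs(im[:,:,::-1],alpha=1.1),(320,260),4,800,560);cv2.imwrite('pics/w3c.png',g)
```

```text
t 2.0 phi 11.68 tcp [0.5227 0.1203 0.251 ] w 0.08558773392554002 F [ 0.2219 -0.039   0.5414] 
 row [ 0.042   0.0002 -0.0007] 0
expect small [323.9545 244.8199] disc [316.4963 223.2652]
```

View pics/w3c.png

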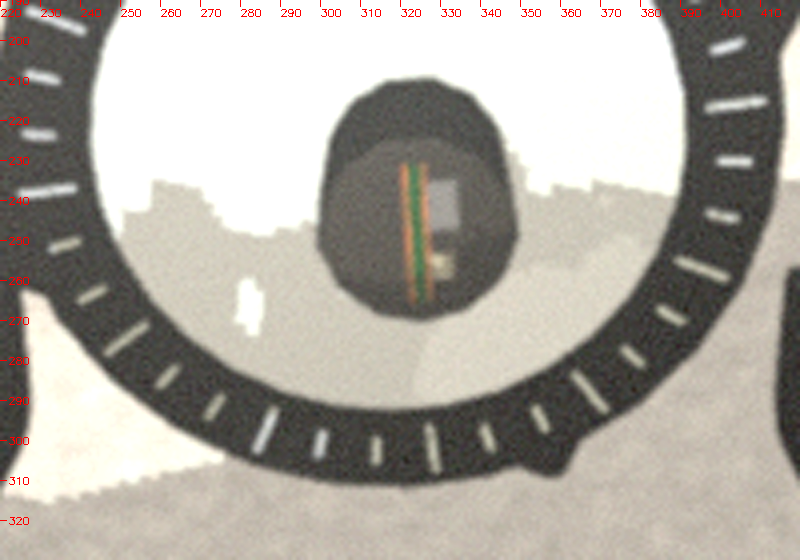

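{"api": "servo_tool", "payload": {
  "motion": [
    [0.02,0,0,0,-1],
    [0.042,0,0,0,-1],
    [0.042,0,0,0,-1],
    [0.042,0,0,0,0.4],
    [0.042,0,0,0,0.8],
    [0.042,0,0,0,0.8],
    [0.042,0,0,0,0.8],
    [0.042,0,0,0,0.8]
  ],
  "force": 25
}}

```text
clock: 2.8
tcp_pos: [0.5231, 0.1201, 0.2099]
orientation: [-0.166, 1.563, 0.154]
contact_force: [-1.2, 0.0, 5.9]
grip_width: 0.0272
```

Run:
```python
from seg import *
o3=pickle.load(open('w3.pkl','rb'));W=P('wrist',o3);W2=P('wrist',pickle.load(open('w2.pkl','rb')))
print(onplane(W,(324.5,247.25),.062),tri([(W,(324.5,247.25)),(P('top'),(271.4,226))]),tri([(W,(324.5,247.25)),(W2,(324.5,179))]))
d=blobs('pics/w3.png',(317,225),78,0,90);print(d['ell'],d['ax'])
mv(.5185,-.1150,.30,-12)
```

```text
[0.5232 0.1202 0.062 ] (array([0.5236, 0.1178, 0.0567]), np.float64(1.1072997548155854)) (array([0.5228, 0.1215, 0.065 ]), np.float64(0.28455983996246914))
(316.5072326660156, 221.59494018554688) [139.9848 149.4141]
t 2.8 phi 11.68 tcp [0.5231 0.1201 0.2099] w 0.027200104243507668 F [-1.1782  0.0271  5.9224] 
 row [-0.0885 -0.2299 -0.052 ] 23.68
```

{"api": "servo_tool", "payload": {
  "motion": [
    [-0.03,0,0,0,0.8],
    [-0.05,-0.03,0,0,0.8],
    [-0.05,-0.075,-0.012,4,0.8],
    [-0.05,-0.12,-0.024,10,0.8],
    [-0.05,-0.165,-0.036,16,0.8],
    [-0.05,-0.205,-0.047,22,0.8],
    [-0.05,-0.23,-0.052,23.7,0.8],
    [-0.05,-0.23,-0.052,23.7,0.8]
  ]
}}

```text
clock: 3.6
tcp_pos: [0.5179, -0.1199, 0.2622]
orientation: [0.164, 1.56, -0.177]
contact_force: [-0.6, -0.0, 0.1]
grip_width: 0.0273
```

Run:
```python
from seg import *
o=get_obs();im=grab_frame('wrist');cv2.imwrite('pics/w4.png',im[:,:,::-1]);pickle.dump(o,open('w4.pkl','wb'))
W=P('wrist',o)
mv(.5185,-.115,.182,-12)
g=cv2.convertScaleAbs(im[:,:,::-1],alpha=1.4)
for p in [(.587,-.0415),(.5823,-.1897),(.4531,-.1877),(.4574,-.04)]:
    q=proj(W,[*p,.005]);cv2.circle(g,tuple(int(v) for v in q),4,(0,0,255),1)
cv2.imwrite('pics/w4c.png',g)
```

```text
t 3.65 phi -12.24 tcp [ 0.5183 -0.1174  0.2619] w 0.027240435772955936 F [ 0.3933 -0.4707 -0.7022] 
 row [ 0.0798  0.0029 -0.0006] -0.24
```

View pics/w4c.png

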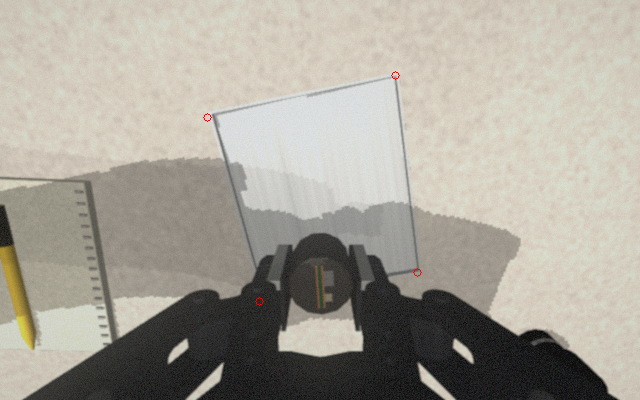

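{"api": "servo_tool", "payload": {
  "motion": [
    [0.04,0.002,0,0,0.8],
    [0.072,0.002,0,0,0.8],
    [0.08,0.002,0,0,0.8],
    [0.082,0.002,0,0,0.8],
    [0.083,0.002,0,0,0.8],
    [0.083,0.002,0,0,0.8],
    [0.083,0.002,0,0,0.8]
  ]
}}

```text
clock: 4.35
tcp_pos: [0.5195, -0.116, 0.18]
orientation: [0.162, 1.558, -0.173]
contact_force: [0.5, 0.1, -0.0]
grip_width: 0.0272
```

Creep down to contact.

{"api": "servo_tool", "payload": {
  "motion": [
    [0.001,0,0,0,0.8],
    [0.001,0,0,0,0.8],
    [0.002,0,0,0,0.8],
    [0.002,0,0,0,0.8]
  ]
}}

```text
clock: 4.75
tcp_pos: [0.5195, -0.116, 0.178]
orientation: [0.162, 1.558, -0.173]
contact_force: [0.1, 0.2, 0.3]
grip_width: 0.0269
```

{"api": "servo_tool", "payload": {
  "motion": [
    [0.0005,0,0,0,0.8],
    [0.0005,0,0,0,0.8],
    [0.001,0,0,0,0.8],
    [0.001,0,0,0,0.8]
  ]
}}

```text
clock: 5.15
tcp_pos: [0.5195, -0.1162, 0.1779]
orientation: [0.163, 1.558, -0.173]
contact_force: [-3.6, 1.9, 12.6]
grip_width: 0.0271
```

{"api": "servo_tool", "payload": {
  "motion": [
    [-0.0003,0,0,0,0.6],
    [-0.0003,0,0,0,0.2],
    [-0.0003,0,0,0,0],
    [-0.0003,0,0,0,-0.5],
    [-0.0003,0,0,0,-0.5],
    [-0.03,0,0,0,-0.5],
    [-0.07,0,0,0,-0.5],
    [-0.09,0,0,0,-1]
  ]
}}

```text
clock: 5.95
tcp_pos: [0.5196, -0.116, 0.2702]
orientation: [0.163, 1.556, -0.173]
contact_force: [1.0, -0.4, 0.6]
grip_width: 0.0765
```

Run:
```python
from seg import *
mv(.4645,.345,.30,37)
```

```text
t 5.95 phi -12.27 tcp [ 0.5196 -0.116   0.2702] w 0.07648220898828013 F [ 1.0138 -0.4035  0.6466] 
 row [-0.0336  0.4385 -0.1516] -49.27
```

{"api": "servo_tool", "payload": {
  "motion": [
    [-0.034,0.438,-0.152,-49.3,-1],
    [-0.034,0.438,-0.152,-49.3,-1],
    [-0.034,0.438,-0.152,-49.3,-1],
    [-0.034,0.438,-0.152,-49.3,-1],
    [-0.034,0.438,-0.152,-49.3,-1],
    [-0.034,0.438,-0.152,-49.3,-1],
    [-0.034,0.438,-0.152,-49.3,-1],
    [-0.034,0.438,-0.152,-49.3,-1]
  ]
}}

```text
clock: 6.75
tcp_pos: [0.471, 0.2824, 0.2961]
orientation: [-0.513, 1.506, 0.498]
contact_force: [0.8, 0.1, -0.5]
grip_width: 0.0856
```

Run:
```python
from seg import *
mv(.4655,.350,.28,37)
```

```text
t 6.75 phi 37.02 tcp [0.471  0.2824 0.2961] w 0.08556716924247303 F [ 0.8199  0.1065 -0.4982] 
 row [0.0156 0.0574 0.0363] 0.02
```

{"api": "servo_tool", "payload": {
  "motion": [
    [0.016,0.057,0.036,0,-1],
    [0.016,0.057,0.036,0,-1],
    [0.016,0.057,0.036,0,-1],
    [0.016,0.057,0.036,0,-1]
  ]
}}

```text
clock: 7.15
tcp_pos: [0.4656, 0.3486, 0.2791]
orientation: [-0.514, 1.507, 0.497]
contact_force: [0.9, -0.1, -0.1]
grip_width: 0.0853
```

Run:
```python
from seg import *
o=get_obs();im=grab_frame('wrist');cv2.imwrite('pics/w5.png',im[:,:,::-1]);pickle.dump(o,open('w5.pkl','wb'))
mv(.4655,.354,.201,37)
g=cell(cv2.convertScaleAbs(im[:,:,::-1],alpha=1.1),(320,230),3,800,580);cv2.imwrite('pics/w5c.png',g)
```

```text
t 7.2 phi 36.9 tcp [0.4661 0.3477 0.2794] w 0.0853281184170639 F [ 0.2377 -0.4534  0.2935] 
 row [0.0783 0.0063 0.0032] -0.1
```

View pics/w5c.png

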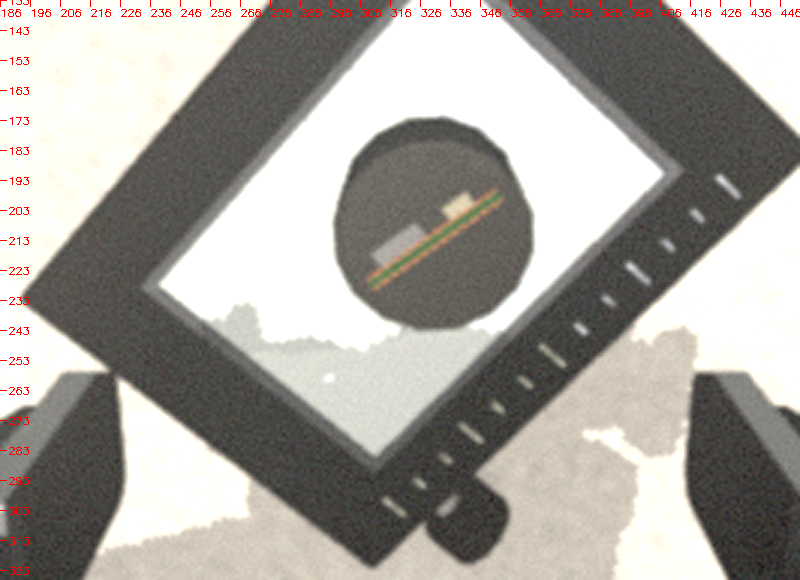

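Run:
```python
from seg import *
o=pickle.load(open('w5.pkl','rb'));W=P('wrist',o);W1=P('wrist',pickle.load(open('w1.pkl','rb')))
c=onplane(W,(330.1,210.9),.054);print('large',c)
print(tri([(W,(330.1,210.9)),(W1,(382.2,116.5))]),tri([(W,(330.1,210.9)),(P('top'),(176.7,246.5))]))
for p in((158,285),(375,457),(665,174),(143,287),(376,470),(683,170)): print(onplane(W,(186+p[0]/3.0075,133+p[1]/3.005),.026))
mv(c[0],c[1],.203,37)
```

```text
large [0.4654 0.3579 0.054 ]
(array([0.4657, 0.3572, 0.0509]), np.float64(0.8241828890259626)) (array([0.4665, 0.3565, 0.0481]), np.float64(1.1094320624034424))
[0.4251 0.2996 0.026 ]
[0.4969 0.2931 0.026 ]
[0.5067 0.3966 0.026 ]
[0.4225 0.2969 0.026 ]
[0.4994 0.2901 0.026 ]
[0.5095 0.3999 0.026 ]
t 7.2 phi 36.9 tcp [0.4661 0.3477 0.2794] w 0.0853281184170639 F [ 0.2377 -0.4534  0.2935] 
 row [0.0763 0.0095 0.0056] -0.1
```

{"api": "servo_tool", "payload": {
  "motion": [
    [0.02,0.009,0.0055,0,-1],
    [0.06,0.009,0.0055,0,-1],
    [0.076,0.009,0.0055,0,-1],
    [0.076,0.009,0.0055,0,-1],
    [0.076,0.009,0.0055,0,0],
    [0.076,0.009,0.0055,0,0.4],
    [0.076,0.009,0.0055,0,0.4],
    [0.076,0.009,0.0055,0,0.4]
  ],
  "force": 30
}}

```text
clock: 8.0
tcp_pos: [0.4663, 0.3578, 0.205]
orientation: [-0.511, 1.505, 0.496]
contact_force: [-1.1, -1.5, 6.0]
grip_width: 0.0431
```

Run:
```python
from seg import *
mv(.518,.122,.26,13)
```

```text
t 8.0 phi 36.89 tcp [0.4663 0.3578 0.205 ] w 0.043082941138622495 F [-1.0658 -1.5125  5.9971] 
 row [-0.0529 -0.2202 -0.1   ] 23.89
```

{"api": "servo_tool", "payload": {
  "motion": [
    [-0.02,0,0,0,0.4],
    [-0.05,0,0,0,0.4],
    [-0.053,-0.035,-0.016,4,0.4],
    [-0.053,-0.08,-0.036,10,0.4],
    [-0.053,-0.12,-0.055,16,0.4],
    [-0.053,-0.165,-0.075,22,0.4],
    [-0.053,-0.2,-0.091,23.9,0.4],
    [-0.053,-0.22,-0.1,23.9,0.4]
  ]
}}

```text
clock: 8.8
tcp_pos: [0.5184, 0.1183, 0.2612]
orientation: [-0.181, 1.554, 0.167]
contact_force: [0.2, -0.1, -1.2]
grip_width: 0.0431
```

{"api": "servo_tool", "payload": {
  "motion": [
    [0,0,0,0,0.4],
    [0,0,0,0,0.4]
  ]
}}

```text
clock: 9.0
tcp_pos: [0.5186, 0.1181, 0.2619]
orientation: [-0.179, 1.553, 0.166]
contact_force: [-0.1, 0.4, -0.8]
grip_width: 0.0431
```

Run:
```python
from seg import *
o=get_obs();im=grab_frame('wrist');cv2.imwrite('pics/w6.png',im[:,:,::-1]);pickle.dump(o,open('w6.pkl','wb'))
mv(.518,.122,.22,13)
W3=P('wrist',pickle.load(open('w3.pkl','rb')))
print(onplane(W3,(317,221.6),.034))
# disc from w3: left/right edges and bottom edge
for p in((88,130),(688,140),(395,410)):print(onplane(W3,(220+p[0]/4,190+p[1]/4),.034))
g=cell(cv2.convertScaleAbs(im[:,:,::-1],alpha=1.1),(320,260),3,800,580);cv2.imwrite('pics/w6c.png',g)
```

```text
t 9.05 phi 12.74 tcp [0.5184 0.1193 0.2617] w 0.04237909546986608 F [-0.4699  0.2426 -0.5714] 
 row [ 0.0417  0.0031 -0.0002] -0.26
[0.518  0.1237 0.034 ]
[0.4727 0.1137 0.034 ]
[0.5639 0.131  0.034 ]
[0.529  0.0752 0.034 ]
```

View pics/w6c.png

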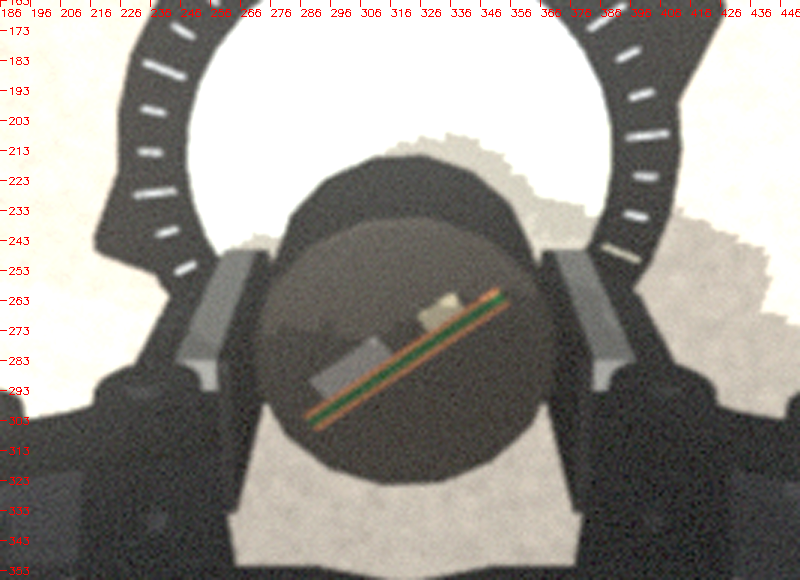

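Run:
```python
from seg import *
o=pickle.load(open('w6.pkl','rb'));W=P('wrist',o)
c=onplane(W,(320,279.7),.1107);d=c-o['tcp_pos'];print(c,d)
mv(.518-d[0],.1215-d[1],.215,13)
```

```text
[0.5189 0.1191 0.1107] [ 0.0004  0.001  -0.1512]
t 9.05 phi 12.74 tcp [0.5184 0.1193 0.2617] w 0.04237909546986608 F [-0.4699  0.2426 -0.5714] 
 row [ 0.0467  0.0017 -0.0009] -0.26
```

{"api": "servo_tool", "payload": {
  "motion": [
    [0.02,0.0017,-0.0009,0,0.4],
    [0.038,0.0017,-0.0009,0,0.4],
    [0.044,0.0017,-0.0009,0,0.4],
    [0.045,0.0017,-0.0009,0,0.4],
    [0.046,0.0017,-0.0009,0,0.4],
    [0.0465,0.0017,-0.0009,0,0.4],
    [0.047,0.0017,-0.0009,0,0.4],
    [0.047,0.0017,-0.0009,0,0.4]
  ]
}}

```text
clock: 9.85
tcp_pos: [0.5178, 0.1205, 0.215]
orientation: [-0.18, 1.552, 0.168]
contact_force: [-0.5, -0.1, -0.7]
grip_width: 0.0428
```

{"api": "servo_tool", "payload": {
  "motion": [
    [0.0005,0,0,0,0.4],
    [0.001,0,0,0,0.4],
    [0.0015,0,0,0,0.4],
    [0.0015,0,0,0,0.4]
  ]
}}

```text
clock: 10.25
tcp_pos: [0.5178, 0.1205, 0.2135]
orientation: [-0.18, 1.552, 0.168]
contact_force: [-0.6, 0.3, -0.5]
grip_width: 0.0434
```

{"api": "servo_tool", "payload": {
  "motion": [
    [0.0003,0,0,0,0.4],
    [0.0006,0,0,0,0.4],
    [0.0009,0,0,0,0.4],
    [0.0009,0,0,0,0.4]
  ]
}}

```text
clock: 10.65
tcp_pos: [0.5178, 0.1205, 0.213]
orientation: [-0.18, 1.553, 0.168]
contact_force: [-1.5, 0.4, 6.3]
grip_width: 0.0426
```

{"api": "servo_tool", "payload": {
  "motion": [
    [-0.0001,0,0,0,0.2],
    [-0.0001,0,0,0,0],
    [-0.0001,0,0,0,-0.3],
    [-0.0001,0,0,0,-0.8],
    [-0.0001,0,0,0,-0.8],
    [-0.03,0,0,0,-0.8],
    [-0.07,0,0,0,-0.8],
    [-0.1,0,0,0,-1]
  ]
}}

```text
clock: 11.45
tcp_pos: [0.5168, 0.1209, 0.3147]
orientation: [-0.18, 1.552, 0.168]
contact_force: [1.1, 0.7, 0.2]
grip_width: 0.0856
```

Run:
```python
from seg import *
o=get_obs();im=grab_frame('wrist');cv2.imwrite('pics/w7.png',im[:,:,::-1]);pickle.dump(o,open('w7.pkl','wb'))
mv(.48,-.38,.33,28)
```

```text
t 11.5 phi 12.68 tcp [0.5184 0.121  0.319 ] w 0.08519193664215124 F [1.7751 0.1314 3.3996] 
 row [-0.0102 -0.4805 -0.1472] -15.32
```

{"api": "servo_tool", "payload": {
  "motion": [
    [-0.01,-0.48,-0.147,-15.3,-1],
    [-0.01,-0.48,-0.147,-15.3,-1],
    [-0.01,-0.48,-0.147,-15.3,-1],
    [-0.01,-0.48,-0.147,-15.3,-1],
    [-0.01,-0.48,-0.147,-15.3,-1],
    [-0.01,-0.48,-0.147,-15.3,-1],
    [-0.01,-0.48,-0.147,-15.3,-1],
    [-0.01,-0.48,-0.147,-15.3,-1]
  ]
}}

```text
clock: 12.3
tcp_pos: [0.4871, -0.279, 0.3263]
orientation: [-0.388, 1.519, 0.376]
contact_force: [1.4, 0.4, 0.0]
grip_width: 0.0852
```

Run:
```python
from seg import *
mv(.484,-.385,.31,28)
```

```text
t 12.3 phi 27.99 tcp [ 0.4871 -0.279   0.3263] w 0.0852250105535297 F [1.4261 0.3999 0.0108] 
 row [ 0.0166 -0.092  -0.0527] -0.01
```

{"api": "servo_tool", "payload": {
  "motion": [
    [0.016,-0.092,-0.053,0,-1],
    [0.016,-0.092,-0.053,0,-1],
    [0.016,-0.092,-0.053,0,-1],
    [0.016,-0.092,-0.053,0,-1],
    [0.016,-0.092,-0.053,0,-1]
  ]
}}

```text
clock: 12.8
tcp_pos: [0.4841, -0.3838, 0.3101]
orientation: [-0.387, 1.519, 0.378]
contact_force: [0.6, 0.4, 1.0]
grip_width: 0.0852
```

Run:
```python
from seg import *
o=get_obs();im=grab_frame('wrist');cv2.imwrite('pics/w8.png',im[:,:,::-1]);pickle.dump(o,open('w8.pkl','wb'))
mv(.485,-.375,.226,28)
a=cv2.imread('pics/w7.png')
# left: rotary after placing (2x), right: pan (scale 4)
A=cell(a,(320,225),2,300,600);B=cell(im[:,:,::-1],(320,215),3,500,600)
cv2.imwrite('pics/w78.png',np.hstack([A,B]))
```

```text
t 12.85 phi 28.12 tcp [ 0.4845 -0.3832  0.3103] w 0.08540829034998589 F [0.299  0.5644 0.3893] 
 row [0.0843 0.0078 0.003 ] 0.12
```

View pics/w78.png

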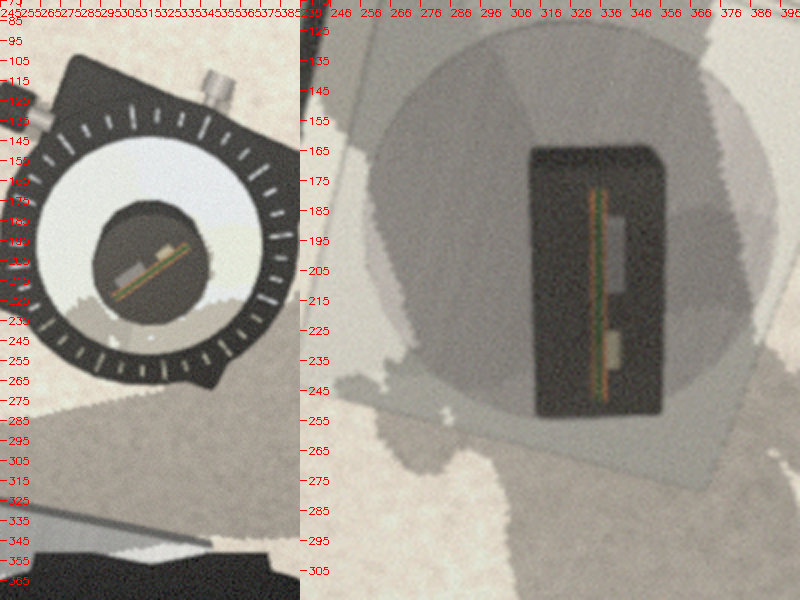

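Run:
```python
from seg import *
W7=P('wrist',pickle.load(open('w7.pkl','rb')));o=pickle.load(open('w8.pkl','rb'));W=P('wrist',o)
d7=blobs('pics/w7.png',(320,197),75,0,100);print(d7['ell'],d7['ax'])
print('disc',onplane(W7,(320,197.5),.034),'large',onplane(W7,(321,209),.062))
c=onplane(W,(334.9,211.3),.076);print('obl',c,'pan',onplane(W,(325.8,188),.048))
print(tri([(W,(325.8,188)),(P('top'),(464.9,245.6))]))
f=lambda p:onplane(W,(236+(p[0]-300)/3.012,115+p[1]/3),.076)
for a,b in(((598,190),(600,400)),((532,165),(537,415)),((665,170),(660,412))):
    v=f(a)-f(b);print(np.degrees(np.arctan2(v[1],v[0])))
print('w',np.linalg.norm(f((534,290))-f((662,290))),f((598,160)),f((598,415)))
mv(c[0],c[1],.226,28)
```

```text
(319.0530700683594, 197.0129852294922) [107.9871 112.9249]
disc [0.5183 0.1229 0.034 ] large [0.519 0.122 0.062]
obl [ 0.4931 -0.3739  0.076 ] pan [ 0.4841 -0.3683  0.048 ]
(array([ 0.4809, -0.3637,  0.0713]), np.float64(0.7912157376921414))
119.28951842155098
118.74152224217731
118.75234368175057
w 0.02858485430902148 [ 0.4791 -0.3484  0.076 ] [ 0.508  -0.4011  0.076 ]
t 12.85 phi 28.12 tcp [ 0.4845 -0.3832  0.3103] w 0.08540829034998589 F [0.299  0.5644 0.3893] 
 row [0.0845 0.0049 0.0106] 0.12
```

{"api": "servo_tool", "payload": {
  "motion": [
    [0.03,0.0049,0.0106,-0.8,-1],
    [0.07,0.0049,0.0106,-0.8,-1],
    [0.084,0.0049,0.0106,-0.8,-1],
    [0.084,0.0049,0.0106,-0.8,-1],
    [0.084,0.0049,0.0106,-0.8,0.2],
    [0.084,0.0049,0.0106,-0.8,0.6],
    [0.084,0.0049,0.0106,-0.8,0.6],
    [0.084,0.0049,0.0106,-0.8,0.6]
  ],
  "force": 35
}}

```text
clock: 13.65
tcp_pos: [0.4934, -0.3744, 0.2278]
orientation: [-0.4, 1.515, 0.388]
contact_force: [-4.2, 2.8, 11.5]
grip_width: 0.0295
```

Run:
```python
from seg import *
mv(.466,.349,.28,-5.3)
```

```text
t 13.65 phi 28.91 tcp [ 0.4934 -0.3744  0.2278] w 0.029453454087334238 F [-4.1849  2.8033 11.482 ] 
 row [-0.0545  0.6458  0.3266] 34.21
```

{"api": "servo_tool", "payload": {
  "motion": [
    [-0.015,0,0,0,0.6],
    [-0.045,0,0,0,0.6],
    [-0.06,0.02,0.01,0,0.6],
    [-0.06,0.06,0.03,2,0.6],
    [-0.06,0.1,0.05,6,0.6],
    [-0.06,0.14,0.07,10,0.6],
    [-0.06,0.18,0.09,14,0.6],
    [-0.06,0.22,0.11,18,0.6]
  ]
}}

```text
clock: 14.45
tcp_pos: [0.4819, -0.127, 0.2881]
orientation: [-0.149, 1.544, 0.143]
contact_force: [0.6, -0.4, -0.3]
grip_width: 0.0296
```

Run:
```python
from seg import *
mv(.466,.349,.285,-5.3)
```

```text
t 14.45 phi 10.71 tcp [ 0.4819 -0.127   0.2881] w 0.029613415254074436 F [ 0.6182 -0.3631 -0.3342] 
 row [0.0019 0.4707 0.0728] 16.01
```

{"api": "servo_tool", "payload": {
  "motion": [
    [0,0.03,0.005,2,0.6],
    [0,0.07,0.012,4,0.6],
    [0,0.115,0.018,6,0.6],
    [0,0.16,0.025,8,0.6],
    [0,0.205,0.032,10,0.6],
    [0,0.25,0.039,12,0.6],
    [0,0.295,0.046,14,0.6],
    [0,0.34,0.053,16,0.6]
  ]
}}

```text
clock: 15.25
tcp_pos: [0.4706, 0.2187, 0.2886]
orientation: [0.074, 1.546, -0.073]
contact_force: [0.9, 0.1, -1.1]
grip_width: 0.029
```

Run:
```python
from seg import *
mv(.466,.349,.26,-5.3)
```

```text
t 15.25 phi -5.39 tcp [0.4706 0.2187 0.2886] w 0.029035399859462872 F [ 0.9334  0.1452 -1.1003] 
 row [ 0.0284  0.1292 -0.0175] -0.09
```

{"api": "servo_tool", "payload": {
  "motion": [
    [0,0.045,-0.006,0,0.6],
    [0,0.085,-0.012,0,0.6],
    [0.01,0.12,-0.017,0,0.6],
    [0.028,0.129,-0.0175,0,0.6],
    [0.028,0.129,-0.0175,0,0.6],
    [0.028,0.129,-0.0175,0,0.6]
  ]
}}

```text
clock: 15.85
tcp_pos: [0.4663, 0.3478, 0.261]
orientation: [0.074, 1.546, -0.075]
contact_force: [0.1, -0.6, -0.5]
grip_width: 0.0296
```

Run:
```python
from seg import *
o=get_obs();im=grab_frame('wrist');cv2.imwrite('pics/w9.png',im[:,:,::-1]);pickle.dump(o,open('w9.pkl','wb'))
mv(.466,.349,.209,-5.3)
cv2.imwrite('pics/w9c.png',cell(im[:,:,::-1],(320,250),3,800,600))
```

```text
t 15.9 phi -5.51 tcp [0.4666 0.3474 0.2614] w 0.029448690604063004 F [ 0.3191 -0.1743 -0.9152] 
 row [ 0.0524  0.0015 -0.002 ] -0.21
```

View pics/w9c.png

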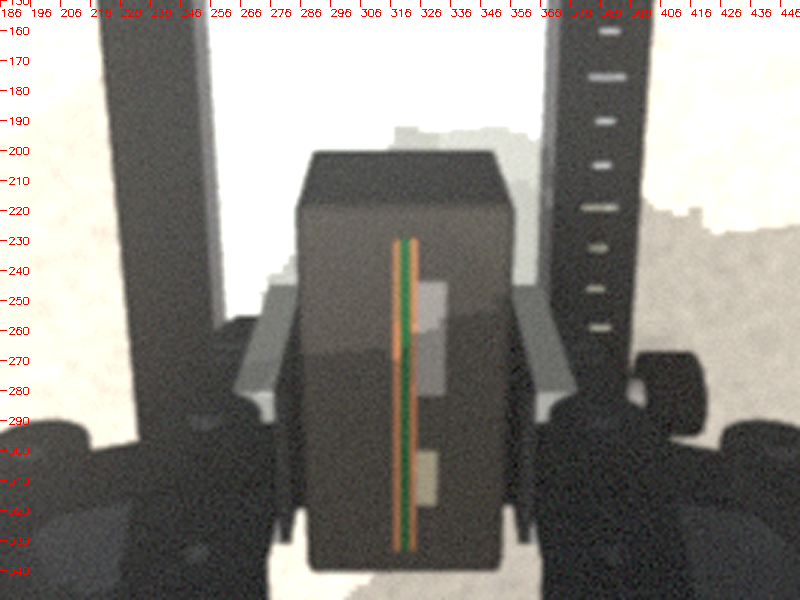

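Run:
```python
from seg import *
o=pickle.load(open('w9.pkl','rb'));W=P('wrist',o)
f=lambda p,z:onplane(W,(187+p[0]/3.0075 -.5,150+p[1]/3),z)
C=[f(p,.1096) for p in((297,205),(513,205),(505,570),(308,570))]
for c in C:print(c)
m=np.mean(C,0);print('mid',m,'off',m-o['tcp_pos'],[np.linalg.norm(C[i]-C[i-1]) for i in range(4)])
a=[f(p,.026) for p in((208,20),(222,310),(543,20),(538,250))];
for v in(a[0]-a[1],a[2]-a[3],(C[0]+C[1]-C[2]-C[3])):print('ang',np.degrees(np.arctan2(v[1],v[0])))
print(a)
```

```text
[0.458  0.3784 0.1096]
[0.4866 0.3754 0.1096]
[0.4817 0.3175 0.1096]
[0.4524 0.3209 0.1096]
mid [0.4697 0.3481 0.1096] off [ 0.0034  0.0002 -0.1514] [np.float64(0.05776200333038886), np.float64(0.028781914576725343), np.float64(0.05809795554123104), np.float64(0.02958903221628947)]
ang 84.01721776890487
ang 85.60965356379988
ang 84.76862076096707
[array([0.434 , 0.3943, 0.026 ]), array([0.427 , 0.3273, 0.026 ]), array([0.5052, 0.3872, 0.026 ]), array([0.5011, 0.3345, 0.026 ])]
```

Run:
```python
from seg import *
o=get_obs();print(R.from_rotvec(o['orientation']).as_matrix()[:,0])
mv(.4632,.3484,.208)
```

```text
[ 0.0241 -0.0008 -0.9997]
t 15.9 phi -5.51 tcp [0.4666 0.3474 0.2614] w 0.029448690604063004 F [ 0.3191 -0.1743 -0.9152] 
 row [ 0.0533  0.0006 -0.0048] 0
```

{"api": "servo_tool", "payload": {
  "motion": [
    [0.02,0.0006,-0.0048,0,0.6],
    [0.04,0.0006,-0.0048,0,0.6],
    [0.05,0.0006,-0.0048,0,0.6],
    [0.0525,0.0006,-0.0048,0,0.6],
    [0.0535,0.0006,-0.0048,0,0.6],
    [0.054,0.0006,-0.0048,0,0.6],
    [0.054,0.0006,-0.0048,0,0.6]
  ]
}}

```text
clock: 16.6
tcp_pos: [0.4635, 0.3485, 0.208]
orientation: [0.076, 1.545, -0.074]
contact_force: [0.4, 0.3, 0.1]
grip_width: 0.0291
```

{"api": "servo_tool", "payload": {
  "motion": [
    [0.0005,0,0,0,0.6],
    [0.001,0,0,0,0.6],
    [0.001,0,0,0,0.6]
  ]
}}

```text
clock: 16.9
tcp_pos: [0.4635, 0.3486, 0.2072]
orientation: [0.076, 1.544, -0.074]
contact_force: [0.1, -0.6, -1.1]
grip_width: 0.0296
```

{"api": "servo_tool", "payload": {
  "motion": [
    [0.0005,0,0,0,0.6],
    [0.001,0,0,0,0.6],
    [0.001,0,0,0,0.6]
  ]
}}

```text
clock: 17.2
tcp_pos: [0.4636, 0.3486, 0.2062]
orientation: [0.076, 1.545, -0.074]
contact_force: [0.1, 0.6, 0.8]
grip_width: 0.0292
```

{"api": "servo_tool", "payload": {
  "motion": [
    [0.0003,0,0,0,0.6],
    [0.0006,0,0,0,0.6],
    [0.0006,0,0,0,0.6]
  ]
}}

```text
clock: 17.5
tcp_pos: [0.4636, 0.3486, 0.206]
orientation: [0.077, 1.545, -0.074]
contact_force: [-2.2, -0.2, 4.7]
grip_width: 0.0295
```

{"api": "servo_tool", "payload": {
  "motion": [
    [0,0,0,0,0.4],
    [0,0,0,0,0.2],
    [0,0,0,0,-0.2],
    [0,0,0,0,-0.6],
    [0,0,0,0,-0.6],
    [-0.03,0,0,0,-0.6],
    [-0.07,0,0,0,-0.6],
    [-0.1,0,0,0,-1]
  ]
}}

```text
clock: 18.3
tcp_pos: [0.4614, 0.3485, 0.3077]
orientation: [0.077, 1.544, -0.074]
contact_force: [0.8, 0.6, -0.3]
grip_width: 0.0806
```

{"api": "servo_tool", "payload": {
  "motion": [
    [-0.02,-0.02,0,0,-1],
    [-0.02,-0.04,0,0,-1],
    [-0.02,-0.04,0,0,-1]
  ]
}}

```text
clock: 18.6
tcp_pos: [0.4573, 0.3059, 0.3283]
orientation: [0.08, 1.544, -0.077]
contact_force: [0.3, 0.0, -0.0]
grip_width: 0.0851
```

Run:
```python
from seg import *
o=get_obs();im=grab_frame('wrist');cv2.imwrite('pics/w10.png',im[:,:,::-1]);pickle.dump(o,open('w10.pkl','wb'))
mv(.5195,-.1163,.28,-12)
W=P('wrist',o)
q=proj(W,[.466,.349,.026]);print(q)
cv2.imwrite('pics/w10c.png',cell(im[:,:,::-1],q,3,800,600))
```

```text
t 18.65 phi -5.66 tcp [0.4571 0.3076 0.3279] w 0.08555396851161828 F [-0.35    0.6165 -0.348 ] 
 row [ 0.0489 -0.4158  0.1026] 6.34
[317.0357 146.0565]
```

View pics/w10c.png

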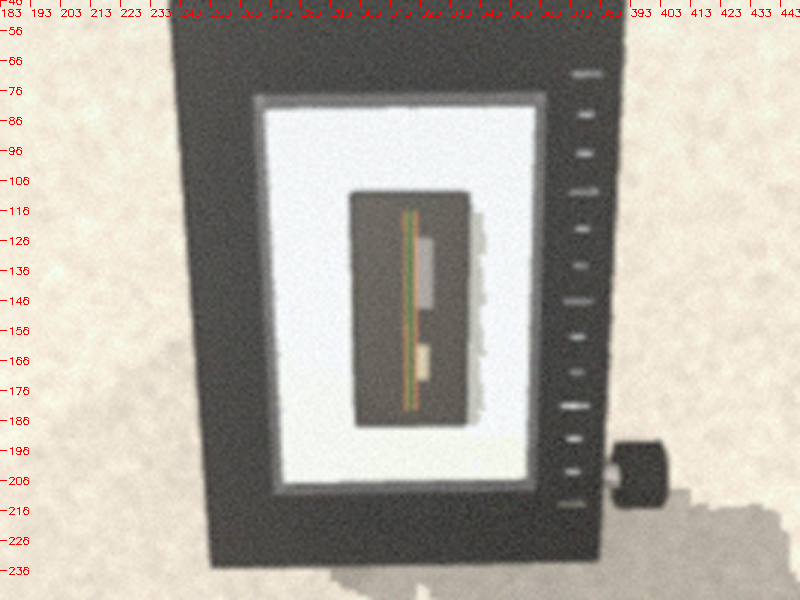

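Run:
```python
from seg import *
W=P('wrist',pickle.load(open('w10.pkl','rb')))
f=lambda p,z:onplane(W,(183+p[0]/3.0075,46+p[1]/3),z)
for n,cs,z in(('glass',((263,108),(537,105),(527,480),(282,484)),.026),('obl',((350,192),(470,191),(468,425),(355,426)),.054)):
    C=[f(p,z) for p in cs];v=C[0]+C[1]-C[2]-C[3];print(n,np.mean(C,0),np.degrees(np.arctan2(v[1],v[0])),[np.linalg.norm(C[i]-C[i-1]).round(4) for i in range(4)])
```

```text
glass [0.4658 0.3479 0.026 ] 84.71337066537173 [np.float64(0.1046), np.float64(0.0731), np.float64(0.1048), np.float64(0.0728)]
obl [0.4675 0.3485 0.054 ] 84.53454958442158 [np.float64(0.0588), np.float64(0.0294), np.float64(0.059), np.float64(0.0296)]
```

{"api": "servo_tool", "payload": {
  "motion": [
    [0.049,-0.416,0.102,6.3,-1],
    [0.049,-0.416,0.102,6.3,-1],
    [0.049,-0.416,0.102,6.3,-1],
    [0.049,-0.416,0.102,6.3,-1],
    [0.049,-0.416,0.102,6.3,-1],
    [0.049,-0.416,0.102,6.3,-1],
    [0.049,-0.416,0.102,6.3,-1],
    [0.049,-0.416,0.102,6.3,-1]
  ]
}}

```text
clock: 19.45
tcp_pos: [0.5149, -0.0857, 0.2827]
orientation: [0.165, 1.54, -0.159]
contact_force: [0.8, 0.4, -0.2]
grip_width: 0.0853
```

Run:
```python
from seg import *
print(R.from_rotvec(get_obs()['orientation']).as_matrix()[:,0])
mv(.5195,-.1163,.26,-12)
```

```text
[ 0.0252  0.0014 -0.9997]
t 19.45 phi -11.87 tcp [ 0.5149 -0.0857  0.2827] w 0.08532644956232058 F [ 0.7658  0.3524 -0.2386] 
 row [ 0.0228 -0.0291  0.0102] 0.13
```

{"api": "servo_tool", "payload": {
  "motion": [
    [0.02,-0.029,0.0078,0,-1],
    [0.022,-0.029,0.0078,0,-1],
    [0.022,-0.029,0.0078,0,-1]
  ]
}}

```text
clock: 19.75
tcp_pos: [0.5172, -0.1157, 0.2596]
orientation: [0.166, 1.542, -0.16]
contact_force: [-0.2, 0.5, 0.2]
grip_width: 0.0855
```

Run:
```python
from seg import *
o=get_obs();im=grab_frame('wrist');cv2.imwrite('pics/w11.png',im[:,:,::-1]);pickle.dump(o,open('w11.pkl','wb'))
mv(.516,-.1163,.18,-12);W=P('wrist',o)
d=blobs('pics/w11.png',proj(W,[.5195,-.1163,.03]),40,1,70);print(d['ell'],d['ax'],d['bb'],onplane(W,d['ell'],.025))
```

```text
t 19.8 phi -11.82 tcp [ 0.5175 -0.1146  0.2601] w 0.08536533539257712 F [0.8264 0.639  0.3872] 
 row [ 0.08   -0.0025 -0.003 ] 0.18
(317.76654052734375, 219.9528045654297) [41.0159 47.5044] [298.25 196.75  40.25  47.  ] [ 0.5203 -0.1148  0.025 ]
```

{"api": "servo_tool", "payload": {
  "motion": [
    [0.03,-0.001,-0.003,0,-1],
    [0.065,-0.001,-0.003,0,-1],
    [0.08,-0.001,-0.003,0,-1],
    [0.08,-0.001,-0.003,0,-1],
    [0.08,-0.001,-0.003,0,0.3],
    [0.08,-0.001,-0.003,0,0.7],
    [0.08,-0.001,-0.003,0,0.7],
    [0.08,-0.001,-0.003,0,0.7]
  ],
  "force": 25
}}

```text
clock: 20.6
tcp_pos: [0.5166, -0.1148, 0.1809]
orientation: [0.165, 1.54, -0.158]
contact_force: [1.2, -0.5, -0.2]
grip_width: 0.0279
```

Run:
```python
from seg import *
print(R.from_rotvec(get_obs()['orientation']).as_matrix()[:,0])
mv(.481,-.3695,.29,-37)
```

```text
[ 0.0255  0.002  -0.9997]
t 20.6 phi -11.81 tcp [ 0.5166 -0.1148  0.1809] w 0.027945514245284377 F [ 1.2108 -0.4728 -0.1802] 
 row [-0.1104 -0.2558  0.02  ] 25.19
```

{"api": "servo_tool", "payload": {
  "motion": [
    [0,0,0,0,0.7],
    [-0.02,0,0,0,0.7],
    [-0.055,0,0,0,0.7],
    [-0.095,0,0,0,0.7],
    [-0.11,-0.03,0.002,3,0.7],
    [-0.11,-0.07,0.006,8,0.7],
    [-0.11,-0.11,0.01,14,0.7],
    [-0.11,-0.15,0.014,20,0.7]
  ]
}}

```text
clock: 21.4
tcp_pos: [0.4966, -0.2659, 0.2907]
orientation: [0.444, 1.501, -0.429]
contact_force: [0.5, 0.1, -0.1]
grip_width: 0.027
```

Run:
```python
from seg import *
mv(.481,-.3695,.28,-37)
```

```text
t 21.4 phi -32.03 tcp [ 0.4966 -0.2659  0.2907] w 0.02702049134218568 F [ 0.5262  0.0927 -0.0994] 
 row [ 0.0101 -0.0962  0.0415] 4.97
```

{"api": "servo_tool", "payload": {
  "motion": [
    [0,-0.035,0.015,2,0.7],
    [0,-0.07,0.03,4,0.7],
    [0.005,-0.09,0.039,5,0.7],
    [0.01,-0.096,0.0415,5,0.7],
    [0.01,-0.096,0.0415,5,0.7],
    [0.01,-0.096,0.0415,5,0.7]
  ]
}}

```text
clock: 22.0
tcp_pos: [0.4816, -0.3679, 0.2797]
orientation: [0.512, 1.487, -0.493]
contact_force: [0.7, 0.7, -0.3]
grip_width: 0.0271
```

Run:
```python
from seg import *
o=get_obs();im=grab_frame('wrist');cv2.imwrite('pics/w12b.png',im[:,:,::-1]);pickle.dump(o,open('w12.pkl','wb'))
print(R.from_rotvec(o['orientation']).as_matrix()[:,0])
mv(.481,-.3695,.23,-37)
cv2.imwrite('pics/w12c.png',cell(im[:,:,::-1],(320,230),3,800,600))
```

```text
[ 0.0262  0.0038 -0.9997]
t 22.05 phi -36.89 tcp [ 0.4818 -0.3676  0.2799] w 0.027021729802777908 F [-0.0019 -0.3     0.0872] 
 row [ 0.0498 -0.0029 -0.0005] 0.11
```

View pics/w12c.png

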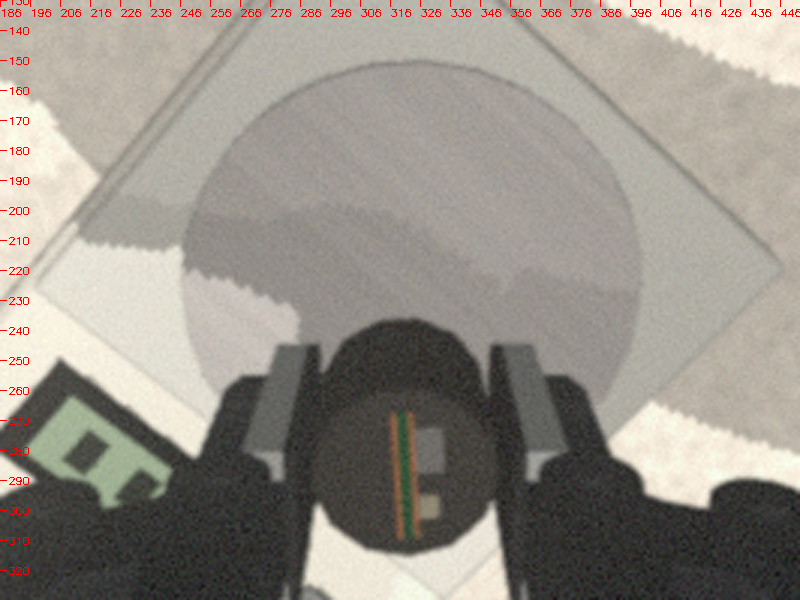

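Run:
```python
from seg import *
o=pickle.load(open('w12.pkl','rb'));W=P('wrist',o)
f=lambda p,z:onplane(W,(186+p[0]/3.0075,130+p[1]/3),z)
Q=np.array([f(p,.048)[:2] for p in((182,265),(642,270),(412,62),(190,215),(635,220))])
s=least_squares(lambda c:np.hypot(*(Q-c[:2]).T)-c[2],[.48,-.37,.052]);print('pan',s.x,s.fun)
s=least_squares(lambda c:np.hypot(*(Q-c[:2]).T)-.052,[.48,-.37]);pan=s.x;print('pan',s.x,s.fun)
zt=o['tcp_pos'][2]-.1789+.028
m=f((405,471),zt);off=m-o['tcp_pos'];print('mount',m,off)
# second height check of the pan
W8=P('wrist',pickle.load(open('w8.pkl','rb')))
print('tri', tri([(W,proj(W,[*pan,.048])),(W8,(325.8,188))]))
mv(.484-off[0],pan[1]-off[1],.23)
```

```text
pan [ 0.486  -0.3719  0.0517] [-0.0002 -0.0001 -0.0001  0.0003  0.0002]
pan [ 0.4858 -0.3723] [-0.0005 -0.0003  0.      0.0001  0.    ]
mount [ 0.4846 -0.3684  0.1288] [ 0.0029 -0.0006 -0.1509]
tri (array([ 0.4855, -0.3705,  0.0484]), np.float64(2.553318561433997))
t 22.05 phi -36.89 tcp [ 0.4818 -0.3676  0.2799] w 0.027021729802777908 F [-0.0019 -0.3     0.0872] 
 row [ 0.0498 -0.0046  0.0008] 0
```

Run:
```python
from seg import *
mv(.482,-.371,.229)
```

```text
t 22.05 phi -36.89 tcp [ 0.4818 -0.3676  0.2799] w 0.027021729802777908 F [-0.0019 -0.3     0.0872] 
 row [ 0.0508 -0.0035  0.0012] 0
```

{"api": "servo_tool", "payload": {
  "motion": [
    [0.02,-0.0035,0.0012,0,0.7],
    [0.04,-0.0035,0.0012,0,0.7],
    [0.0485,-0.0035,0.0012,0,0.7],
    [0.0505,-0.0035,0.0012,0,0.7],
    [0.051,-0.0035,0.0012,0,0.7],
    [0.0515,-0.0035,0.0012,0,0.7],
    [0.0515,-0.0035,0.0012,0,0.7]
  ]
}}

```text
clock: 22.75
tcp_pos: [0.4823, -0.3711, 0.2291]
orientation: [0.511, 1.486, -0.493]
contact_force: [-0.1, -0.5, 0.5]
grip_width: 0.0271
```

{"api": "servo_tool", "payload": {
  "motion": [
    [0.0005,0,0,0,0.7],
    [0.001,0,0,0,0.7],
    [0.001,0,0,0,0.7]
  ]
}}

```text
clock: 23.05
tcp_pos: [0.4824, -0.3711, 0.2282]
orientation: [0.511, 1.486, -0.493]
contact_force: [-0.8, 0.3, -0.3]
grip_width: 0.0276
```

{"api": "servo_tool", "payload": {
  "motion": [
    [0.0005,0,0,0,0.7],
    [0.001,0,0,0,0.7],
    [0.001,0,0,0,0.7]
  ]
}}

```text
clock: 23.35
tcp_pos: [0.4824, -0.3712, 0.2272]
orientation: [0.511, 1.486, -0.493]
contact_force: [-0.0, 0.3, 0.5]
grip_width: 0.0272
```

{"api": "servo_tool", "payload": {
  "motion": [
    [0.0003,0,0,0,0.7],
    [0.0006,0,0,0,0.7],
    [0.0006,0,0,0,0.7]
  ]
}}

```text
clock: 23.65
tcp_pos: [0.4824, -0.3712, 0.2271]
orientation: [0.512, 1.486, -0.492]
contact_force: [-1.3, 2.3, 6.4]
grip_width: 0.027
```

Contact. Release and look.

{"api": "servo_tool", "payload": {
  "motion": [
    [0,0,0,0,0.5],
    [0,0,0,0,0.2],
    [0,0,0,0,-0.2],
    [0,0,0,0,-0.4],
    [0,0,0,0,-0.4],
    [-0.03,0,0,0,-0.4],
    [-0.07,0,0,0,-0.4],
    [-0.1,0,0,0,-1]
  ]
}}

```text
clock: 24.45
tcp_pos: [0.4795, -0.3719, 0.3288]
orientation: [0.512, 1.485, -0.493]
contact_force: [1.5, 0.1, 0.1]
grip_width: 0.0726
```

{"api": "servo_tool", "payload": {
  "motion": [
    [-0.03,-0.03,0,0,-1],
    [-0.03,-0.05,0,0,-1],
    [-0.03,-0.05,0,0,-1],
    [-0.03,-0.05,0,0,-1]
  ]
}}

```text
clock: 24.85
tcp_pos: [0.4485, -0.4118, 0.3576]
orientation: [0.513, 1.485, -0.493]
contact_force: [1.3, 0.6, 0.1]
grip_width: 0.0852
```

Run:
```python
from seg import *
o=get_obs();im=grab_frame('wrist');cv2.imwrite('pics/w13.png',im[:,:,::-1]);pickle.dump(o,open('w13.pkl','wb'))
t=grab_frame('top');cv2.imwrite('pics/top1.png',t[:,:,::-1])
W=P('wrist',o);q=proj(W,[.485,-.3715,.048]);print(q)
A=cell(im[:,:,::-1],q,3,800,400)
B=cv2.convertScaleAbs(cv2.resize(t[150:290,120:520,::-1],(571,200)),alpha=1.5);B=cv2.copyMakeBorder(B,0,0,0,229,0)
cv2.imwrite('pics/w13c.png',np.vstack([A,B]))
```

```text
[318.9099 138.6437]
```

View pics/w13c.png

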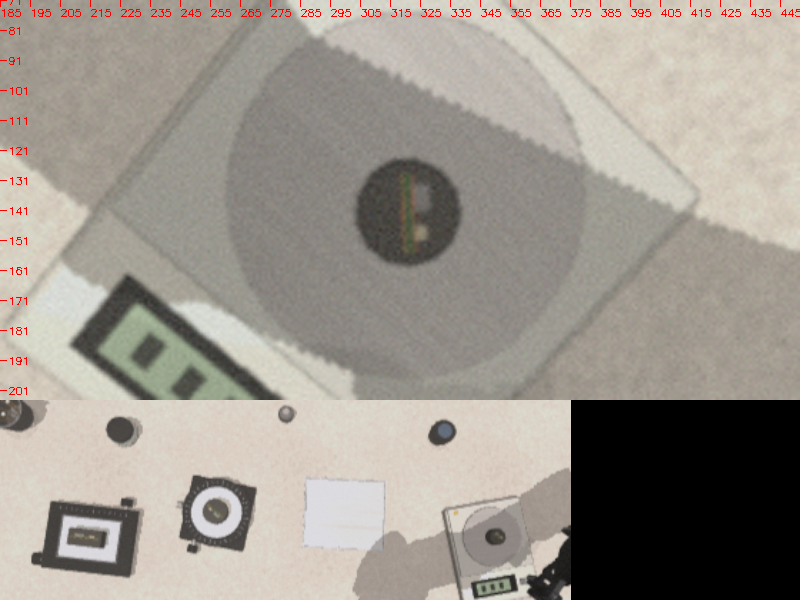

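Run:
```python
from seg import *
W=P('wrist',pickle.load(open('w13.pkl','rb')))
f=lambda p,z:onplane(W,(185+p[0]/3.0075,72+p[1]/3),z)
Q=np.array([f(p,.048)[:2] for p in((225,190),(587,190),(415,380),(290,340),(530,330))])
s=least_squares(lambda c:np.hypot(*(Q-c[:2]).T)-c[2],[.48,-.37,.052]);print('pan',s.x,s.fun)
print('small',f((409,213),.076))
```

```text
pan [ 0.4848 -0.3734  0.0522] [-0.0002  0.0001 -0.0002  0.0003 -0.0001]
small [ 0.4849 -0.3736  0.076 ]
```

Centred to within a millimetre. The gripper is well clear, so I'm handing in.

```bash
python3 -c "
from bench import *
print(hand_in(), get_obs()['clock'])"
```

```text
the job is handed in; nothing more can be done
the job is handed in; nothing more can be done
```

The swap is done and handed in at about 25 s of the 96 s allowed. I moved the small mount to the tray, then the large mount from the stage to the rotary table. Next went the oblong from the pan to the stage, and last the small mount from the tray to the pan. Each mount was lowered in small steps until light contact, peaking at about 13 N on the tray, and then released.

Wrist-camera checks after each release, all polished face up:

| Mount | Now on | Distance from the middle | Notes |
|---|---|---|---|
| Large | rotary table | about 1 mm | |
| Oblong | XY stage | about 1.8 mm | long sides within 0.2° of the stage's |
| Small | balance pan | under 0.5 mm | |

**What disagreed:**
- **Camera readings:** The top and wrist cameras differed by 2–5 mm in absolute position, so I relied on wrist measurements of mount and instrument taken in the same picture.
- **Height measurements:** Heights measured from the fixed cameras were up to 9 mm off the text. The combined top and wrist reading of the pan was 23 mm off. The contact heights agreed with the text to about 1 mm.
- **Tool tilt:** The tool had drifted to about 1.5° of tilt by the later placings. I offset for it, and no mount looked tilted afterwards.

**Bystanders:** The gripper never went near the eyepiece, the circuit board or the jar. In the last top picture the eyepiece and jar stood where they had been; the board was outside that crop, so I did not check it.

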